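Hang the rinsed instrument basket on the folding drain hook

ROBOT

A 6-joint arm with a two-finger parallel gripper is mounted at the origin on the work surface. World frame = base frame: x ahead of the robot, y to its left, z up, the work surface at z = 0. Lengths are in mm, angles in rad, forces in N, time in s.
With the tool pointing down it reaches from about 275 to 750 mm from the base axis. Payload 10.2 kg.
Tool frame: the origin (TCP) lies at the very end of the fingers, on their centre line; the grasp point (between the pads) lies 19 mm behind it; x points along the fingers, y is the direction in which the jaws open and shut, and the axes are right-handed (so a half turn about x gives the same grasp; the last joint's range is limited). The gripper opens to 85 mm and grips with 20 to 120 N. Pads are 22 mm wide; open, the fingers measure 114 mm over their backs; the gripper's body (76 mm by 85 mm) begins 54 mm behind the grasp point. The pads swing forward as they close: fully open they stand 13 mm farther back than shut.
Start: joints at [-1.39, 0.313, 1.498, -0, 1.331, -0.223], TCP at [206.269, -482.788, 201.894] pointing down, gripper open.
Joint ranges: [-2.94, 2.94], [-0.97, 2.17], [0.19, 2.56], [-1.23, 4.37], [0.02, 3.11], [-2.88, 2.88]. Speed limits (rad/s): [2.39, 2.39, 3.01, 3.14, 3.14, 3.14].

INTERFACE

Orientations are given as a unit quaternion [w, x, y, z].
In Python, from rig import ctrl, viewer, order gives the robot as it stands. The module is installed in compiled form; this text tells all that it offers.
- The arm moves only by the tool carry_out, never from a script. Its argument "deltas" is a list of rows, each a list of 7 numbers: the gripper command: -1 is fully open, 1 is shut, values between are in proportion, then the shift along the tool's x, y, z in mm, then the turn, a rotation vector about the tool's x, y, z in degrees. A call has exactly 5 rows; each row is the pose to reach, as a shift and turn from the pose commanded when the call began, along the tool's axes at that moment; what a row does not reach only later rows make up. A row lasts 1/8 s, in which the tool goes at most 62.5 mm and 10.7 degrees, less where a joint would pass 70% of its speed; a pose out of reach is approached as far as the arm can. A call with a gripper value outside its range is refused whole. The fingers move at their own pace and stop on an object; "newtons" is the grip in N (left out, the last holds). Time passes only in rows, so rows that repeat a pose let the fingers close, or fill a call up. It gives the time, the measured TCP pose, the force and the opening at its end, in the units of the state.
- ctrl.sense(): the state, without advancing time (a new reading comes with each control period).
- viewer.capture(name): name is "scene" or "side" or "wrist"; returns the picture (480x640x3 uint8, red, green, blue); there is no depth.
- viewer.calibration(name): a dict with "fx", "fy", "cx", "cy" (pixels), "xyz" and "attitude" of the camera in the world; the wrist camera has in their place "T_tool_cam" (4x4, takes a point from camera to tool coordinates, whose origin is the TCP and whose axes are the tool frame's). Camera axes: x right, y down, z forward; pixel columns grow to the right and rows downward; lengths in mm; the calibration is good to about 2 mm. A picture is of the moment at which its call begins: read the wrist's pose just before it. calibration takes no time and is no camera call.
- order.finish_job(): hands the job in, once; it reports no verdict.
The state is a dict: "time_s": time; "joints": joint angles; "dq": joint speeds; "tau": joint torques, N m; "eef_pos": TCP position; "ee_rot": TCP orientation; "force": force on the tool from outside, world axes, zero at the start; "wrist_torque": the same for the moment, N m; "grip_width": opening from 0.0 (shut) to 1.0 (fully open).
Only numpy, scipy, OpenCV 4.12 (cv2) and the standard library are available. Lean on these libraries where they do the work, as an engineer would, in place of code of your own. Each camera call takes 0.05 s, during which the arm holds its last target. There are 200 camera calls.

TASK

Swing the red folding hook out from the white draining panel until you feel its stop, then hang the wire basket on it by the peak of its wire bail, between the panel and the hook's upturned end, so that it hangs free over the drip tray and drains. Let go of everything, keep the basket upright on the way, and leave the bottle and cup where they are.

Things in the scene. Friction and masses are not known exactly. Their poses are not given: they have to be found in the camera images.
- stand: Fixed draining stand: upright white panel 320 mm long (along its y), 18 mm thick, top edge (blue) 219 mm above the bench, its face towards its own -x; origin: centre of the panel's foot, at bench height. In front of the face (its -x) lies a fixed steel drip tray, 14 mm high, 280 mm along y, reaching 221 mm from the origin. Behind the panel a foot reaches 55 mm to +x, 12 mm high.
- hook (a joint): Red folding hook on the panel's face, turning about a vertical hinge: 0 = folded flat along the panel (arm towards the stand's +y), grows counter-clockwise seen from above, 1.57 = fully out at its stop, square to the panel (arm towards the stand's -x). It stays where it is left; it takes about 1 N at the upturned end to move it. It may start partly open.
- hook_hinge (a point): On the hinge axis at the height of the arm's centre line (215 mm above the bench), 27 mm in front of the panel's mid-plane and 100 mm from the panel's middle towards the stand's -y. Its y axis points along the arm to the upturned end, z is up. The hook's arm is a level round bar, 12 mm in diameter.
- hook_post (a point): Centre of the free part of the hook's upturned end: a round upright post, 14 mm in diameter, 165 mm from the hinge axis, its top 251 mm above the bench, 30 mm above the arm's top; this point is 236 mm above the bench. The post stands higher than the panel, so fingers can take it or push it from above. Axes as hook_hinge.
- hook_seat (a point): Point on top of the arm (221 mm above the bench), 85 mm from the hinge axis, where the bail should about rest. Axes as hook_hinge.
- basket_grip (a point): Centre of the blue grip tab on top of the loose wire basket (0.28 to 0.56 kg); the tab is 16 mm thick (basket x), 34 mm wide (y), 50 mm high, its centre 171 mm above the basket's underside. The basket is 80 mm (x) by 110 mm (y), rim 60 mm high; its centre is straight below the tab. A rigid wire bail (8 mm thick) rises in the basket's mid yz plane: uprights at y = +-53 mm to 128 mm, then sloping up to a peak under the tab. The basket's -x and +x sides are alike.
- basket_eye (a point): Underside of the bail's peak, in the middle, 140 mm above the basket's underside and 31 mm below the centre of the tab; the hook's arm belongs right under it, running along the basket's x. The open window below it is 99 mm wide and 80 mm high down to the basket's rim (68 mm at the uprights).
- bottle: Amber bottle with blue cap, 68 mm in diameter, 160 mm high, origin at its foot's centre; bystander.
- cup: Steel cup, 80 mm in diameter, 90 mm high, origin at its foot's centre; bystander.
There are look-alikes about, which are no part of the job. What is shaped like the part that bears basket_grip but green is not meant.

How it is judged (in metres and radians):
On the way:
1. the hook is swung out to its stop (above 1.45 rad) while the basket is not yet on it (value of joint hook above 1.45 rad and contact force between basket and hook below 0.5 N), for 0.2 s.
At the end, for the whole second after the job is handed in: Hook out (over 1.40 rad); the basket hangs on its arm, at rest (under 0.05 m/s), leaning under 0.2 rad, over 1 N on the hook; the bail's eye is within 20 mm sideways of the arm, 60 mm inside to 75 mm outside the seat point along it, -6 to 8 mm from its top (value of joint hook above 1.4 rad and x of basket_eye in the frame of hook_seat between -0.02 and 0.02 m and y of basket_eye in the frame of hook_seat between -0.06 and 0.075 m and z of basket_eye in the frame of hook_seat between -0.006 and 0.008 m and angle between basket_grip's own z axis and vertical below 0.2 rad and contact force between basket and hook above 1 N and linear speed of basket below 0.05 m/s); the robot touches nothing.
It fails at once if the bottle was pushed more than 30 mm or knocked over (distance of bottle from where it was at the start of the episode above 0.03 m or angle between bottle's own z axis and vertical above 0.5 rad).
It fails at once if the cup was pushed more than 30 mm or knocked over (distance of cup from where it was at the start of the episode above 0.03 m or angle between cup's own z axis and vertical above 0.5 rad).
It fails at once if the basket was tipped over (angle between basket_grip's own z axis and vertical above 0.8 rad).
It also fails if it takes over 59 s, if anything falls off the work surface, if the arm or the gripper's body presses on something with over 40 N, if the wrist force passes 120 N, or if a joint passes its speed limit or range.

## Working session

There is one attempt and no reset: what is moved stays moved. The work goes in short steps, Python scripts to look and compute and a tool call to move; the robot and the scene stay as the last step left them, time stands still between calls to the robot, and variables do not carry over. Pictures are saved under pics/ and viewed, about 8 in all and at most 12, crops included, and the job is handed in when it is done.

Besides the shell and the picture viewer there is one more tool, called as name(argument=value, ...) on one line, values as JSON. carry_out: Moves the arm, as the interface text tells. Its arguments: {"type":"object","properties":{"deltas":{"type":"array"},"newtons":{"type":"number"}},"required":["deltas"]}

```bash
mkdir -p pics
python3 - <<'E'
from rig import ctrl, viewer
import cv2
s=ctrl.sense(); print({k:s[k] for k in('time_s','eef_pos','ee_rot','force','grip_width')})
for n in('scene','side','wrist'):
    print(n,viewer.calibration(n))
for n in('scene','side'):
    cv2.imwrite(f'pics/{n}0.png',viewer.capture(n)[:,:,::-1])
E
```

```text
{'time_s': 0.0, 'eef_pos': array([ 206.21665218, -482.47801546,  201.32465824]), 'ee_rot': array([ 0.14133159,  0.69275458,  0.14226659, -0.69273133]), 'force': array([-0.78062062, -0.01317888, -0.2296579 ]), 'grip_width': 1.000986429364907}
scene {'fx': 550.0496725285748, 'fy': 550.0496725285748, 'cx': 321.1998927847678, 'cy': 234.57980639564164, 'xyz': array([1296.99148946, -174.74672754,  985.13920915]), 'attitude': array([-0.2489203 ,  0.68001772,  0.64664974, -0.23970543])}
side {'fx': 572.3969697257669, 'fy': 572.3969697257669, 'cx': 317.95753993828953, 'cy': 244.0581765624163, 'xyz': array([ 103.53519749,  563.12441862, 1112.49812901]), 'attitude': array([ 0.1031546 , -0.26042329,  0.89770688, -0.34008997])}
wrist {'fx': 387.26968069222426, 'fy': 387.26968069222426, 'cx': 321.5709348207953, 'cy': 233.6302506766952, 'T_tool_cam': array([[ 1.28034542e-03, -2.89245669e-01,  9.57254043e-01,
        -1.70982473e+02],
       [ 9.99999160e-01,  5.65716603e-04, -1.16657984e-03,
         7.20328534e-01],
       [-2.04106339e-04,  9.57254732e-01,  2.89246150e-01,
        -7.41058336e+01],
       [ 0.00000000e+00,  0.00000000e+00,  0.00000000e+00,
         1.00000000e+00]])}
```

View pics/scene0.png

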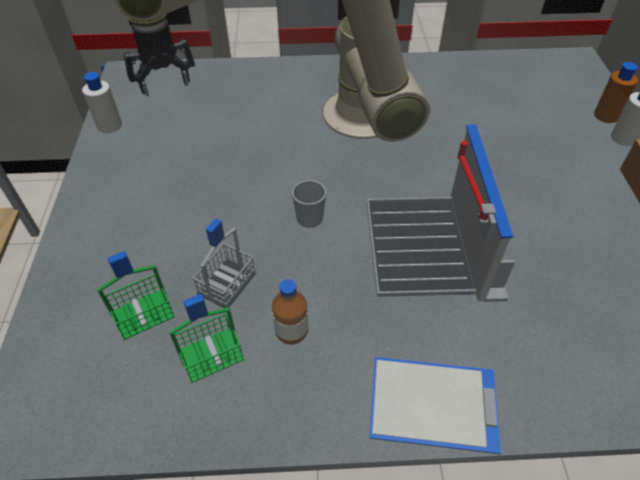

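View pics/side0.png

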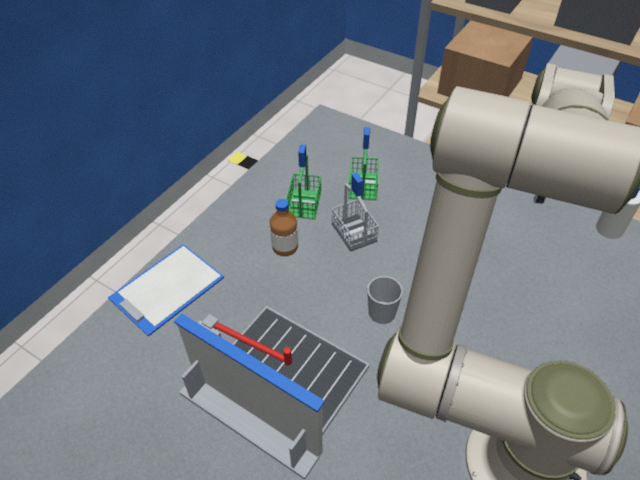

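Scene picture: steel basket with blue tab at (215,233), two green look-alikes with tabs at (121,265) and (196,307). The red hook is almost folded, with its post at (463,150), and the panel's blue edge runs (472,130)-(505,235). Side picture: steel basket tab at (357,185), green tabs at (302,155) and (366,138), post at (288,355). The steel basket is the one meant, because it isn't green. I'll measure it and make the confirming crop.

```bash
cat > h.py <<'E'
import numpy as np, cv2
from scipy.spatial.transform import Rotation as R
from rig import ctrl, viewer
def rot(q): return R.from_quat(np.roll(q,-1)).as_matrix()
def cam(n):
    c=viewer.calibration(n)
    if n=='wrist':
        s=ctrl.sense(); T=np.eye(4); T[:3,:3]=rot(s['ee_rot']); T[:3,3]=s['eef_pos']; T=T@c['T_tool_cam']; return c,T[:3,:3],T[:3,3]
    return c,rot(c['attitude']),np.array(c['xyz'])
def ray(C,p):
    c,A,o=C; d=A@np.array([(p[0]-c['cx'])/c['fx'],(p[1]-c['cy'])/c['fy'],1]); return o,d/np.linalg.norm(d)
def onz(C,p,z):
    o,d=ray(C,p); return o+d*(z-o[2])/d[2]
def two(C1,p1,C2,p2):
    o,d=ray(C1,p1); q,e=ray(C2,p2)
    t=np.linalg.lstsq(np.c_[d,-e],q-o,rcond=None)[0]; a,b=o+d*t[0],q+e*t[1]; return (a+b)/2,np.linalg.norm(a-b)
def proj(C,P):
    c,A,o=C; v=A.T@(np.asarray(P)-o); return v[:2]/v[2]*c['fx']+[c['cx'],c['cy']]
def blobs(im,lo,hi,mn=20):
    m=cv2.inRange(cv2.cvtColor(im,cv2.COLOR_RGB2HSV),np.array(lo),np.array(hi))
    return [c for c in cv2.findContours(m,cv2.RETR_EXTERNAL,cv2.CHAIN_APPROX_NONE)[0] if cv2.contourArea(c)>mn]
BLUE=((105,150,60),(125,255,255)); RED=((0,170,70),(6,255,255))
def cen(c):
    M=cv2.moments(c); return np.array([M['m10'],M['m01']])/M['m00']
E
python3 - <<'E'
from h import *
np.set_printoptions(precision=1,suppress=True)
for n in('scene','side'):
    im=cv2.imread(f'pics/{n}0.png')[:,:,::-1].copy()
    for nm,k in(('blue',BLUE),('red',RED)):
        for c in blobs(im,*k):
            print(n,nm,cen(c),cv2.contourArea(c),cv2.boxPoints(cv2.minAreaRect(c)).round().astype(int).tolist())
a=cv2.imread('pics/scene0.png')[200:350,90:320]; b=cv2.imread('pics/side0.png')[120:270,240:420]
cv2.imwrite('pics/c1.png',np.hstack([cv2.resize(a,None,fx=1.9,fy=3.4)[:500] if 0 else cv2.resize(a,(440,287)),cv2.resize(b,(344,287))]))
E
```

```text
scene blue [461.3 441. ] 498.0 [[370, 427], [499, 427], [499, 452], [370, 452]]
scene blue [480.3 376.3] 191.5 [[373, 372], [375, 355], [496, 371], [494, 387]]
scene blue [195.3 306.6] 348.5 [[183, 300], [201, 293], [209, 313], [191, 320]]
scene blue [287.4 286.5] 161.5 [[277, 287], [288, 277], [298, 287], [287, 297]]
scene blue [119.9 263.8] 344.5 [[107, 258], [124, 251], [132, 271], [115, 278]]
scene blue [213.3 226. ] 101.5 [[204, 233], [213, 217], [222, 222], [214, 238]]
scene blue [489.1 181.6] 1116.0 [[464, 126], [475, 122], [512, 236], [501, 239]]
scene blue [92.4 80.1] 186.5 [[83, 75], [95, 69], [103, 85], [91, 92]]
scene blue [627.5  70.1] 197.0 [[617, 75], [625, 59], [638, 65], [630, 82]]
scene red [470.4 177. ] 113.5 [[459, 157], [463, 155], [483, 202], [479, 204]]
scene red [104.   40.9] 738.0 [[72, 35], [135, 33], [135, 47], [72, 49]]
scene red [183.7  36.4] 140.0 [[171, 32], [201, 32], [201, 45], [171, 45]]
scene red [331.4  31.6] 21.5 [[329, 28], [334, 28], [334, 38], [329, 38]]
scene red [553.1  27.7] 1288.5 [[491, 23], [611, 19], [611, 33], [491, 37]]
side blue [250.9 362.9] 1903.5 [[173, 322], [180, 311], [324, 401], [317, 412]]
side blue [152.8 311. ] 441.0 [[108, 293], [222, 275], [229, 321], [116, 339]]
side blue [281.6 204.7] 100.5 [[276, 199], [287, 199], [287, 210], [276, 210]]
side blue [356.7 183.9] 164.5 [[352, 173], [362, 173], [362, 195], [352, 195]]
side blue [302.1 155. ] 109.5 [[299, 145], [305, 145], [305, 166], [299, 166]]
side blue [365.9 137.1] 70.5 [[364, 128], [368, 128], [368, 148], [364, 148]]
side blue [627.2  81.9] 768.5 [[610, 95], [620, 61], [645, 68], [635, 103]]
side blue [539.6  55.2] 614.5 [[525, 70], [534, 37], [558, 45], [548, 77]]
side blue [438.4  36.6] 996.5 [[422, 63], [432, 11], [455, 15], [446, 67]]
side blue [139.6 106.2] 66318.0 [[0, 328], [0, 0], [420, 0], [420, 328]]
side red [257.6 344.5] 428.0 [[214, 326], [221, 313], [295, 351], [289, 365]]
```

View pics/c1.png

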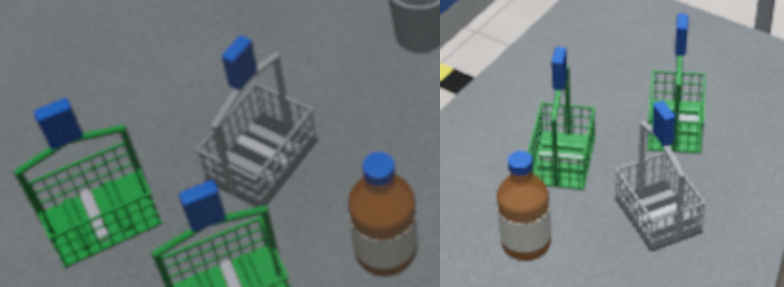

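Run:
```python
from h import *
np.set_printoptions(precision=1,suppress=True)
A,B=cam('scene'),cam('side')
print('tab',two(A,(215,232.4),B,(356.7,183.9)))
print('sh scene',onz(A,(202.4,265),128),onz(A,(235.3,230),128))
print('sh side',onz(B,(346.2,185.9),128),onz(B,(365.6,202.6),128))
for nm,C,p,q in(('scene',A,(506.5,237),(469.8,124.5)),('side',B,(177,317),(320.5,406.5))):
    P,Q=onz(C,p,219),onz(C,q,219); d=Q-P; L=np.linalg.norm(d); y=d/L; x=np.array([y[1],-y[0],0])
    O=(P+Q)/2; h=O+27*-x-100*y
    print(nm,'panel',P,Q,L,'mid',O,'x',x,'hinge',h)
print('post top scene',onz(A,(463,143),251),'side',onz(B,(288.5,350),251), two(A,(463,143),B,(288.5,350)))
print('bottle cap',two(A,(288,286),B,(281.6,204.7)))
print('cup top scene',onz(A,(309.5,192),90),onz(B,(384,290),90))
```

```text
tab (array([ 585.9, -352.2,  170.3]), np.float64(2.262402032925779))
sh scene [ 633.3 -378.6  128. ] [ 545.7 -319.   128. ]
sh side [ 626.1 -374.2  128. ] [ 555.  -347.6  128. ]
scene panel [668.2 190.4 219. ] [343.8 196.3 219. ] 324.46252566245715 mid [506.  193.4 219. ] x [0. 1. 0.] hinge [605.5 164.6 219. ]
side panel [662.5 193.1 219. ] [338.2 200.7 219. ] 324.42644132276337 mid [500.4 196.9 219. ] x [0. 1. 0.] hinge [599.7 167.5 219. ]
post top scene [442.  153.6 251. ] side [432.5 155.1 251. ] (array([435.1, 154.5, 246.2]), np.float64(3.5450851181879703))
bottle cap (array([ 709.8, -210.9,  153.5]), np.float64(0.6817409431618622))
cup top scene [ 405.7 -161.7   90. ] [ 400.9 -161.5   90. ]
```

The crop confirms the steel basket (tab (215,232) scene, (357,184) side) is the non-green one. Now a planner helper that prints deltas.

```bash
cat >> h.py <<'E'
def plan(P,psi=None):
    """delta (tool axes) to tcp P, jaw yaw psi deg, tool down"""
    s=ctrl.sense(); M=rot(s['ee_rot']); d=M.T@(np.asarray(P)-s['eef_pos'])
    if psi is None: return d.round(1)
    a=np.radians(psi); T=np.array([[0,np.cos(a),np.sin(a)],[0,np.sin(a),-np.cos(a)],[-1,0,0]])
    return d.round(1),np.degrees(R.from_matrix(M.T@T).as_rotvec()).round(1)
E
python3 - <<'E'
from h import *
np.set_printoptions(precision=2,suppress=True)
M=rot(ctrl.sense()['ee_rot']); print(M, 'psi',np.degrees(np.arctan2(M[1,1],M[0,1])))
for psi in(0,90,180): print(psi,plan((437,192,310),psi))
A=cam('scene');B=cam('side')
print('green',two(A,(195.3,306.6),B,(302.1,155)),two(A,(119.9,263.8),B,(365.9,137.1)))
E
```

```text
[[-0.    0.39 -0.92]
 [ 0.   -0.92 -0.39]
 [-1.   -0.   -0.  ]] psi -66.8626117228663
0 (array([-107.9, -529.7, -477.3]), array([-66.9,  -0.1,   0. ]))
90 (array([-107.9, -529.7, -477.3]), array([-156.9,   -0.1,   -0. ]))
180 (array([-107.9, -529.7, -477.3]), array([113.1,   0.1,   0.1]))
green (array([ 757.85, -372.77,  171.26]), np.float64(0.7390776253813632)) (array([ 655.65, -522.72,  171.26]), np.float64(0.8827260703117396))
```

carry_out(deltas=[[1,-60,0,0,5,0,0],[1,-108,-50,-45,10,0,0],[1,-108,-100,-90,15,0,0],[1,-108,-145,-130,20,0,0],[1,-108,-190,-171,23.1,0,0]])

```text
time_s: 0.72
eef_pos: [283.2, -255.8, 309.7]
ee_rot: [-0.001, 0.707, -0.001, -0.707]
force: [1.1, 0.1, 0.4]
grip_width: -0.002
```

```bash
python3 -c "
from h import *
print(ctrl.sense()['eef_pos'],plan((437,192,310),-90))"
```

```text
[ 283.21311772 -255.8360448   309.67385675] (array([-3.000e-01, -4.482e+02, -1.528e+02]), array([-0.1, -0. ,  0. ]))
```

carry_out(deltas=[[1,0,-55,-19,0,0,0],[1,0,-110,-38,0,0,0],[1,0,-165,-56,0,0,0],[1,0,-220,-75,0,0,0],[1,0,-275,-94,0,0,0]])

```text
time_s: 1.35
eef_pos: [377.0, 19.2, 309.7]
ee_rot: [0.0, 0.707, 0.0, -0.707]
force: [0.7, -1.3, -0.1]
grip_width: 0.002
```

carry_out(deltas=[[1,0,-50,-17,0,0,0],[1,0,-100,-34,0,0,0],[1,0,-150,-51,0,0,0],[1,0,-173,-59,0,0,0],[1,0,-173,-59,0,0,0]])

```text
time_s: 1.98
eef_pos: [435.6, 191.3, 309.0]
ee_rot: [-0.001, -0.707, -0.001, 0.708]
force: [0.6, -0.4, -0.7]
grip_width: 0.001
```

Run:
```python
from h import *
print(ctrl.sense()['eef_pos'])
C=cam('wrist'); im=viewer.capture('wrist'); cv2.imwrite('pics/w1.png',im[:,:,::-1])
for c in blobs(im,*RED): print(cen(c),cv2.contourArea(c),onz(C,cen(c),245),cv2.boxPoints(cv2.minAreaRect(c)).round().tolist())
```

```text
[435.62834819 191.25775218 309.04508156]
[369.89732285 119.9650858 ] 4196.0 [507.99603935 163.10991093 245.        ] [[351.0, 0.0], [376.0, -1.0], [390.0, 248.0], [364.0, 249.0]]
```

View pics/w1.png

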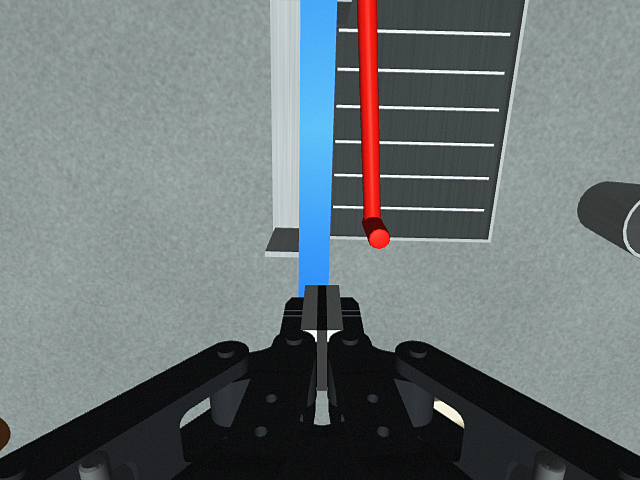

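Wrist view: post top at (378,239), beside the blue top edge (x≈315). The shut fingertips are at (320,300).

Run:
```python
from h import *
np.set_printoptions(precision=1,suppress=True)
C=cam('wrist')
p=onz(C,(378,239),251); print('post',p)
a,b=onz(C,(318,20),219),onz(C,(313.5,280),219); print('edge mid',a,b)
print('arm far',onz(C,(366,5),219))
```

```text
post [437. 155. 251.]
edge mid [565.5 192.5 219. ] [395.2 195.9 219. ]
arm far [573.5 163.8 219. ]
```

Run:
```python
import numpy as np
H=np.array([601.5,165.5]);p0=np.array([435.6,191.3])
for th in np.arange(0.1,1.63,.1):
    u=-np.array([np.cos(th),np.sin(th)]);t=np.array([np.sin(th),-np.cos(th)])
    P=H+165*u-20*t; print(round(th,2),P.round(),'y,z shift',(-(P-p0)[::-1]).round(1))
```

```text
0.1 [435. 169.] y,z shift [22.4  0.3]
0.2 [436. 152.] y,z shift [39.  -0.2]
0.3 [438. 136.] y,z shift [55.5 -2.4]
0.4 [442. 120.] y,z shift [71.6 -6.1]
0.5 [447. 104.] y,z shift [ 87.4 -11.5]
0.6 [454.  89.] y,z shift [102.5 -18.4]
0.7 [462.  75.] y,z shift [116.8 -26.8]
0.8 [472.  61.] y,z shift [130.2 -36.6]
0.9 [483.  49.] y,z shift [142.6 -47.7]
1.0 [496.  37.] y,z shift [153.8 -59.9]
1.1 [509.  28.] y,z shift [163.8 -73.2]
1.2 [523.  19.] y,z shift [172.3 -87.5]
1.3 [538.  12.] y,z shift [ 179.4 -102.5]
1.4 [554.   6.] y,z shift [ 185.  -118.1]
1.5 [570.   2.] y,z shift [ 189.  -134.3]
1.6 [586.  -0.] y,z shift [ 191.3 -150.7]
```

carry_out(deltas=[[1,20,0,0,0,0,0],[1,40,0,0,0,0,0],[1,60,0,0,0,0,0],[1,79,0,0,0,0,0],[1,79,0,0,0,0,0]])

```text
time_s: 2.65
eef_pos: [435.1, 189.2, 230.1]
ee_rot: [0.0, -0.706, 0.0, 0.708]
force: [0.5, -0.8, 0.4]
grip_width: -0.002
```

carry_out(deltas=[[1,0,12,0,0,0,0],[1,0,22,0,0,0,0],[1,0,32,0,0,0,0],[1,0,46,-1,0,0,0],[1,0,60,-3,0,0,0]])

```text
time_s: 3.28
eef_pos: [438.9, 129.3, 230.8]
ee_rot: [0.0, 0.707, 0.0, -0.707]
force: [0.4, 0.1, -0.6]
grip_width: -0.0
```

carry_out(deltas=[[1,0,13,-3,0,0,0],[1,0,27,-8,0,0,0],[1,0,42,-15,0,0,0],[1,0,56,-23,0,0,0],[1,0,70,-33,0,0,0]])

```text
time_s: 3.9
eef_pos: [472.5, 59.3, 230.7]
ee_rot: [0.0, 0.707, 0.0, -0.707]
force: [-0.5, 0.1, 0.0]
grip_width: 0.003
```

Run:
```python
from h import *
C=cam('wrist'); im=viewer.capture('wrist'); cv2.imwrite('pics/w2.png',im[:,:,::-1]); print(ctrl.sense()['eef_pos'])
```

```text
[473.40224757  58.0113164  230.5169645 ]
```

View pics/w2.png

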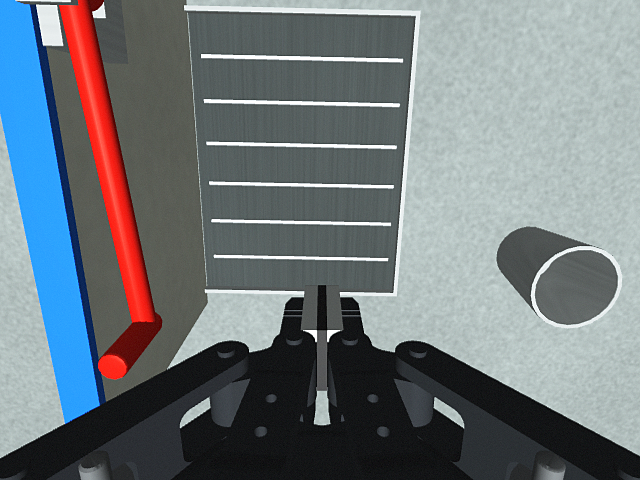

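The hook wasn't carried along: the post top is at (113,367), now on the far side from the tool. I'll measure it.

Run:
```python
from h import *
np.set_printoptions(precision=1,suppress=True)
C=cam('wrist')
p=onz(C,(113,367),251); print('post top',p, 'post base',onz(C,(149,323),221), 'arm start',onz(C,(80,20),219), proj(C,(437,155,251)),proj(C,(437,155,221)))
A=cam('scene'); im=viewer.capture('scene'); 
for c in blobs(im,*RED): 
    if 400<cen(c)[0]<520: print(cen(c),cv2.boxPoints(cv2.minAreaRect(c)).round().tolist())
B=cam('side'); im=viewer.capture('side'); cv2.imwrite('pics/s2.png',im[:,:,::-1])
for c in blobs(im,*RED): print(cen(c),cv2.boxPoints(cv2.minAreaRect(c)).round().tolist())
```

```text
post top [439.  152.3 251. ] post base [444.3 148.1 221. ] arm start [586.7 159.6 219. ] [107.7 370.9] [137.7 335.2]
[471.1 178.7] [[459.0, 157.0], [463.0, 155.0], [483.0, 202.0], [479.0, 204.0]]
[257.5 344.5] [[214.0, 326.0], [221.0, 313.0], [296.0, 352.0], [289.0, 365.0]]
```

Run:
```python
from h import *
np.set_printoptions(precision=1,suppress=True)
C=cam('wrist'); s=ctrl.sense(); M=rot(s['ee_rot'])
for o in((0,0,0),(0,0,11),(0,0,-11),(0,0,28),(-19,0,11),(0,12,0),(-20,12,11)): print(o,proj(C,s['eef_pos']+M@np.array(o)))
im=cv2.imread('pics/s2.png')[120:480,120:560]; cv2.imwrite('pics/s2c.png',cv2.resize(im,None,fx=1.6,fy=1.6))
```

```text
(0, 0, 0) [321.  278.9]
(0, 0, 11) [321.  299.7]
(0, 0, -11) [320.9 257.2]
(0, 0, 28) [321.  330.6]
(-19, 0, 11) [320.9 319.3]
(0, 12, 0) [346.  278.9]
(-20, 12, 11) [348.3 320.5]
```

View pics/s2c.png

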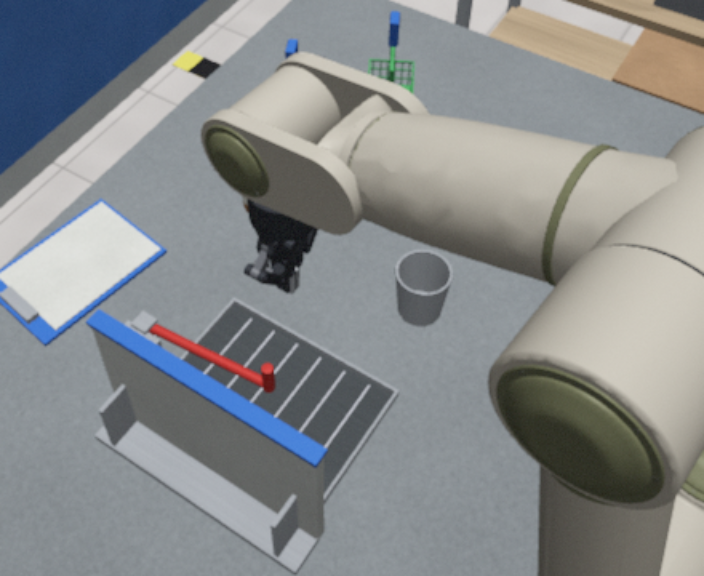

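Side view: the hook is still almost folded and the gripper stands clear of it, tip around (300,301). I'll check where the fingertip really is.

Run:
```python
from h import *
np.set_printoptions(precision=1,suppress=True)
A=cam('scene');B=cam('side');s=ctrl.sense();print(s['eef_pos'])
print('TCP in side',proj(B,s['eef_pos']),'scene',proj(A,s['eef_pos']))
u=proj(A,s['eef_pos']).astype(int);v=proj(B,s['eef_pos']).astype(int)
a=viewer.capture('scene');b=viewer.capture('side')
def crop(im,p):
    im=im[:,:,::-1].copy(); c=cv2.resize(im[p[1]-50:p[1]+50,p[0]-50:p[0]+50],(400,400),interpolation=cv2.INTER_CUBIC); cv2.drawMarker(c,(200,200),(0,255,255),0,14); return c
cv2.imwrite('pics/tip.png',np.hstack([crop(a,u),crop(b,v)]))
```

```text
[472.2  59.8 230.5]
TCP in side [300.4 308.5] scene [418.4 162.2]
```

View pics/tip.png

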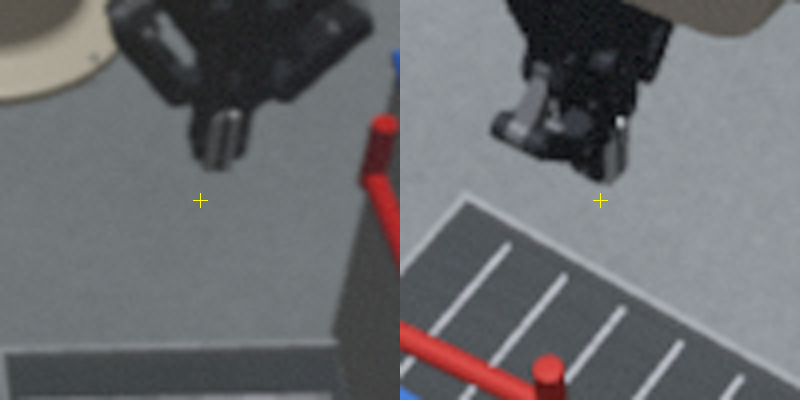

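Crops: the real fingertip lies at about scene (422,153) and side (301,303), above the marked reported TCP. Triangulating it:

Run:
```python
from h import *
np.set_printoptions(precision=1,suppress=True)
A=cam('scene');B=cam('side')
print('tip',two(A,(422.2,153.4),B,(301,303.3)), 'joints',ctrl.sense()['joints'])
print('post top check',two(A,(418-50+385/4+0.0,162-50+122/4),B,(300-50+148/4,308-50+362/4)))
```

```text
tip (array([469.2,  63.6, 252.2]), np.float64(3.4951587415395013)) joints [-0.1  0.2  1.6  0.   1.4  1.5]
post top check (array([437.7, 155.4, 249.9]), np.float64(4.219349855155394))
```

The physical fingertip sits about 21 mm behind the reported TCP, and the wrist view agrees. So the first sweep went over the post top. I'll redo it with the TCP about 20 mm lower.

carry_out(deltas=[[1,-40,0,0,0,0,0],[1,-40,-45,12,0,0,0],[1,-40,-90,24,0,0,0],[1,-40,-133,36,0,0,0],[1,-40,-133,36,0,0,0]])

```text
time_s: 4.78
eef_pos: [434.5, 195.8, 270.9]
ee_rot: [0.002, 0.707, 0.002, -0.707]
force: [-0.3, -0.2, -1.2]
grip_width: 0.002
```

carry_out(deltas=[[1,20,0,0,0,0,0],[1,35,0,0,0,0,0],[1,47,0,0,0,0,0],[1,58,0,0,0,0,0],[1,58,0,0,0,0,0]])

```text
time_s: 5.4
eef_pos: [435.5, 193.2, 212.1]
ee_rot: [-0.0, -0.707, -0.0, 0.708]
force: [-0.9, -0.5, -0.4]
grip_width: 0.001
```

carry_out(deltas=[[1,0,12,0,0,0,0],[1,0,24,0,0,0,0],[1,0,36,0,0,0,0],[1,0,48,-1,0,0,0],[1,0,60,-3,0,0,0]])

```text
time_s: 6.02
eef_pos: [439.0, 132.4, 212.9]
ee_rot: [0.0, 0.707, 0.0, -0.707]
force: [1.8, 0.8, 1.3]
grip_width: 0.001
```

Run:
```python
from h import *
np.set_printoptions(precision=1,suppress=True)
C=cam('wrist'); im=viewer.capture('wrist'); cv2.imwrite('pics/w3.png',im[:,:,::-1])
for c in blobs(im,*RED):
    e=c[c[:,0,1].argmax(),0]; f=c[c[:,0,1].argmin(),0]; print(cen(c),e,onz(C,e,251),f,onz(C,f,219))
```

```text
[324.8 155.2] [366 316] [440.1 115.  251. ] [258   0] [555.3 156.1 219. ]
```

The post now follows the tool. Continuing the arc.

carry_out(deltas=[[1,0,13,-3,0,0,0],[1,0,28,-8,0,0,0],[1,0,43,-15,0,0,0],[1,0,58,-24,0,0,0],[1,0,71,-33,0,0,0]])

```text
time_s: 6.7
eef_pos: [472.4, 61.2, 212.6]
ee_rot: [-0.0, -0.707, -0.0, 0.707]
force: [0.3, 0.2, 0.1]
grip_width: -0.002
```

carry_out(deltas=[[1,0,12,-11,0,0,0],[1,0,23,-23,0,0,0],[1,0,33,-36,0,0,0],[1,0,42,-51,0,0,0],[1,0,49,-66,0,0,0]])

```text
time_s: 7.32
eef_pos: [538.7, 12.7, 212.6]
ee_rot: [-0.0, -0.707, -0.0, 0.707]
force: [-0.7, 0.6, -0.3]
grip_width: -0.001
```

Run:
```python
from h import *
np.set_printoptions(precision=1,suppress=True)
C=cam('wrist'); im=viewer.capture('wrist'); cv2.imwrite('pics/w4.png',im[:,:,::-1]); print(ctrl.sense()['eef_pos'])
for c in blobs(im,*RED):
    e=c[c[:,0,1].argmax(),0]; f=c[c[:,0,0].argmin(),0];g=c[c[:,0,0].argmax(),0]; print(cen(c),e,onz(C,e,251),f,onz(C,f,219),g,onz(C,g,251))
```

```text
[540.   11.9 212.4]
[188.3 206.8] [338 288] [551.8   6.2 251. ] [  0 135] [605.7 145.1 219. ] [354 273] [557.8   0.4 251. ]
```

carry_out(deltas=[[1,0,4,-10,0,0,0],[1,0,7,-19,0,0,0],[1,0,9,-28,0,0,0],[1,0,10,-36,0,0,0],[1,0,11,-42,0,0,0]])

```text
time_s: 8.0
eef_pos: [580.2, 2.5, 212.7]
ee_rot: [-0.0, -0.707, -0.0, 0.707]
force: [-10.2, 1.9, 1.7]
grip_width: -0.002
```

carry_out(deltas=[[1,0,0,-2,0,0,0],[1,0,0,-4,0,0,0],[1,0,0,-6,0,0,0],[1,0,0,-7,0,0,0],[1,0,0,-8,0,0,0]])

```text
time_s: 8.62
eef_pos: [580.7, 2.5, 212.4]
ee_rot: [-0.0, -0.7, -0.0, 0.714]
force: [-46.6, -0.7, 15.9]
grip_width: 0.0
```

Stop felt (47 N). Backing off and up.

carry_out(deltas=[[1,0,0,10,0,0,0],[1,0,0,30,0,0,0],[1,0,0,50,0,0,0],[1,-40,0,50,0,0,0],[1,-90,0,50,0,0,0]])

```text
time_s: 9.25
eef_pos: [537.5, 2.4, 303.6]
ee_rot: [-0.0, -0.707, -0.0, 0.707]
force: [0.8, -0.1, -0.1]
grip_width: 0.002
```

Run:
```python
from h import *
np.set_printoptions(precision=1,suppress=True)
C=cam('wrist'); im=viewer.capture('wrist'); cv2.imwrite('pics/w5.png',im[:,:,::-1]); s=ctrl.sense();print(s['eef_pos'],s['force'])
for c in blobs(im,*RED):
    e=c[c[:,0,0].argmax(),0]; f=c[c[:,0,0].argmin(),0]; print(cen(c),onz(C,cen(c),215),e,onz(C,e,251),f,onz(C,f,219))
print('to above basket',plan((586,-352,300),-124), plan((540,-400,320),-124))
```

```text
[539.3   2.1 311.1] [-0.7  0.4  6.7]
[202.5 135.7] [599.7  79.7 215. ] [335 145] [596.4  -5.3 251. ] [ 72 120] [609.5 160.4 219. ]
to above basket (array([ 12.4, 354.1, -46.3]), array([34. , -0.6,  0. ])) (array([ -8. , 402.1,  -0.5]), array([34. , -0.6,  0. ]))
```

View pics/w5.png

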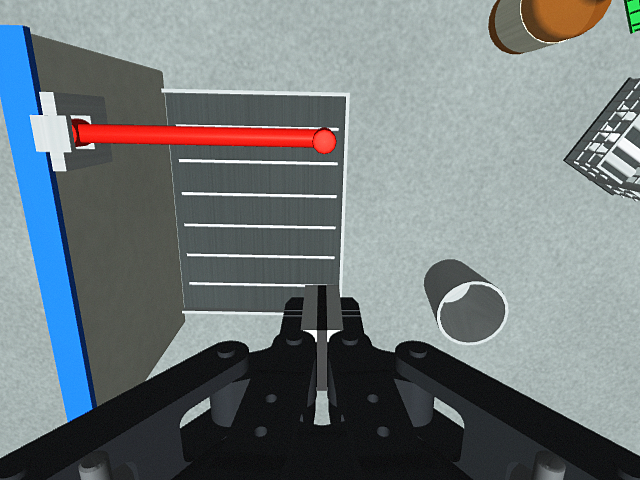

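Hook is out: post top at (325,141), arm level to the hinge at (75,133). Going over the basket for a wrist look.

carry_out(deltas=[[-0.2,-4,62,0,7,0,0],[-0.2,-8,124,1,14,0,0],[-0.2,-12,186,2,21,0,0],[-0.2,-16,248,3,28,0,0],[-0.2,-20,310,3,34,0,0]])

```text
time_s: 9.93
eef_pos: [534.9, -309.8, 323.0]
ee_rot: [-0.208, 0.676, -0.208, -0.676]
force: [0.6, 0.8, 0.8]
grip_width: 0.604
```

carry_out(deltas=[[-0.2,0,0,0,0,0,0],[-0.2,0,0,0,0,0,0],[-0.2,0,0,0,0,0,0],[-0.2,0,0,0,0,0,0],[-0.2,0,0,0,0,0,0]])

```text
time_s: 10.55
eef_pos: [535.2, -307.1, 323.0]
ee_rot: [-0.206, 0.676, -0.206, -0.676]
force: [0.5, -0.5, 0.4]
grip_width: 0.602
```

Run:
```python
from h import *
np.set_printoptions(precision=1,suppress=True)
C=cam('wrist'); im=viewer.capture('wrist'); cv2.imwrite('pics/w6.png',im[:,:,::-1]); s=ctrl.sense();print(s['eef_pos'])
for c in blobs(im,*BLUE):
    r=cv2.minAreaRect(c); print(cen(c),cv2.contourArea(c),r,onz(C,cen(c),196))
```

```text
[ 535.2 -307.2  322.9]
[333.9 124.3] 895.5 ((333.5, 124.5), (45.0, 21.0), 90.0) [ 587.3 -352.9  196. ]
[ 15.1 118.2] 431.5 ((17.0, 109.5), (34.0, 71.0), 0.0) [ 722.1 -160.2  196. ]
[108.5  91.2] 1371.0 ((108.5, 90.5), (39.0, 45.0), 90.0) [ 697.5 -230.3  196. ]
```

View pics/w6.png

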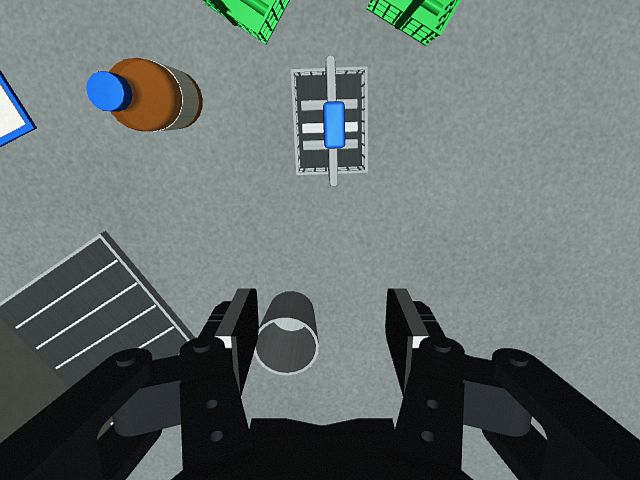

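Wrist view: tab at (334,124) above the steel basket, bail line vertical in the image (yaw is aligned). The green ones are at (250,15) and (415,15). Moving above the tab.

carry_out(deltas=[[-0.2,0,5,-35,0,0,0],[-0.2,30,9,-68.5,0,0,0],[-0.2,65,9,-68.5,0,0,0],[-0.2,100,9,-68.5,0,0,0],[-0.2,100,9,-68.5,0,0,0]])

```text
time_s: 11.22
eef_pos: [586.1, -352.6, 220.3]
ee_rot: [0.207, -0.675, 0.206, 0.678]
force: [-0.5, 0.1, 0.2]
grip_width: 0.601
```

Run:
```python
from h import *
np.set_printoptions(precision=1,suppress=True)
C=cam('wrist'); im=viewer.capture('wrist'); cv2.imwrite('pics/w7.png',im[:,:,::-1]); s=ctrl.sense();print(s['eef_pos'])
for c in blobs(im,*BLUE,200):
    r=cv2.minAreaRect(c); print(cen(c),cv2.contourArea(c),r,onz(C,cen(c),196),onz(C,cen(c),171))
print(plan((587,-353,130),-124))
```

```text
[ 586.7 -353.2  223. ]
[321.1 247.7] 2004.5 ((320.8340148925781, 246.69046020507812), (76.99714660644531, 29.216646194458008), 88.36341857910156) [ 592.4 -356.4  196. ] [ 585.2 -351.5  171. ]
[ 26.3 195.2] 2333.5 ((28.5, 195.5), (51.0, 57.0), 90.0) [ 700.1 -247.2  196. ] [ 706.7 -228.3  171. ]
(array([93. , -0.3, -0.2]), array([0. , 0.1, 0. ]))
```

View pics/w7.png

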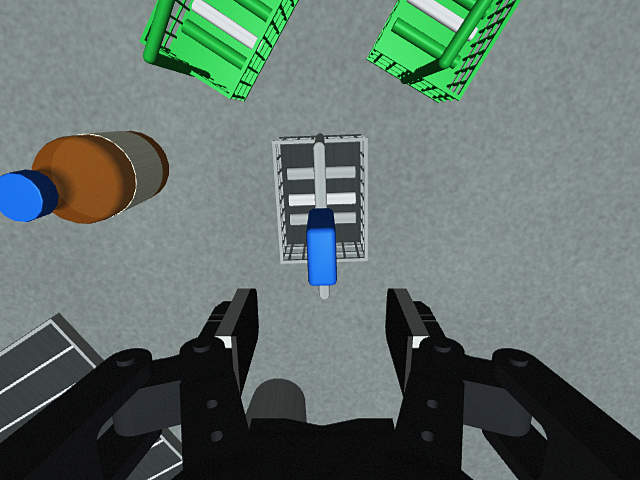

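Tab is centred between the jaws, at column 321. Descend and grip.

carry_out(deltas=[[-0.2,30,0,0,0,0,0],[-0.2,60,0,0,0,0,0],[-0.2,80,0,0,0,0,0],[-0.2,91,0,0,0,0,0],[-0.2,91,0,0,0,0,0]])

```text
time_s: 11.9
eef_pos: [587.2, -353.6, 132.7]
ee_rot: [-0.206, 0.677, -0.207, -0.676]
force: [-0.7, 0.8, 1.0]
grip_width: 0.597
```

carry_out(deltas=[[1,0,0,0,0,0,0],[1,0,0,0,0,0,0],[1,0,0,0,0,0,0],[1,0,0,0,0,0,0],[1,0,0,0,0,0,0]], newtons=60)

```text
time_s: 12.52
eef_pos: [587.2, -353.8, 132.9]
ee_rot: [-0.206, 0.677, -0.207, -0.676]
force: [0.1, -0.7, 5.8]
grip_width: 0.179
```

carry_out(deltas=[[1,-5,0,0,0,0,0],[1,-15,0,0,0,0,0],[1,-30,0,0,0,0,0],[1,-40,0,0,0,0,0],[1,-40,0,0,0,0,0]])

```text
time_s: 13.15
eef_pos: [587.1, -353.6, 172.9]
ee_rot: [-0.206, 0.677, -0.207, -0.676]
force: [-0.6, 0.5, -4.2]
grip_width: 0.178
```

Gripped (0.179 ≈ 15 mm), lifted weight about 4 N. Computing the transport.

Run:
```python
from h import *
np.set_printoptions(precision=1,suppress=True)
c=viewer.calibration('wrist'); T=np.eye(4); T[:3,:3]=rot(np.array([0,-.7071,0,.7071])); T[:3,3]=(538.5,2.2,308); T=T@c['T_tool_cam']; C=(c,T[:3,:3],T[:3,3])
print('post',onz(C,(325,141),251),'arm mid',onz(C,(200,135),221))
print(ctrl.sense()['eef_pos'],plan((555,-270,300),-107),plan((560,-200,300),-90))
```

```text
post [599.4   0.4 251. ] arm mid [601.4  80.9 221. ]
[ 587.1 -353.6  172.9] (array([-127.2,  -51.4,   73.1]), array([-17. ,  -0.1,  -0. ])) (array([-127.3, -112.2,  108.1]), array([-34. ,  -0.1,  -0. ]))
```

carry_out(deltas=[[1,-40,0,0,0,0,0],[1,-80,-5,8,0,0,0],[1,-115,-20,28,-6,0,0],[1,-127,-36,50,-12,0,0],[1,-127,-51,73,-17,0,0]])

```text
time_s: 13.78
eef_pos: [554.6, -269.6, 299.5]
ee_rot: [-0.103, 0.7, -0.103, -0.699]
force: [0.1, -0.4, -4.9]
grip_width: 0.178
```

Run:
```python
from h import *
np.set_printoptions(precision=1,suppress=True)
s=ctrl.sense();print(s['eef_pos'],s['force'],s['grip_width'],plan((600,-110,265),-90),plan((570,-190,290),-90))
```

```text
[ 554.6 -269.6  299.5] [ 0.1 -0.4 -4.9] 0.1778437708058828 (array([  34.4, -165.9,    2.7]), array([-16.8,  -0.1,  -0. ])) (array([  9.4, -80.7,   8.3]), array([-16.8,  -0.1,  -0. ]))
```

carry_out(deltas=[[1,0,-35,4,-4,0,0],[1,0,-75,8,-8,0,0],[1,12,-115,6,-12,0,0],[1,25,-145,4,-16.8,0,0],[1,34,-166,2.7,-16.8,0,0]])

```text
time_s: 14.4
eef_pos: [600.8, -109.4, 263.8]
ee_rot: [0.001, -0.707, 0.001, 0.707]
force: [-0.7, -0.8, -4.2]
grip_width: 0.179
```

Run:
```python
from h import *
np.set_printoptions(precision=1,suppress=True)
s=ctrl.sense();print(s['eef_pos'],s['force'],s['grip_width'],plan((600.5,77,263),-90))
A=cam('scene');B=cam('side')
a=viewer.capture('scene')[100:300,260:560,::-1];b=viewer.capture('side')[130:430,150:450,::-1]
cv2.imwrite('pics/carry.png',np.hstack([cv2.resize(a,(480,320)),cv2.resize(b,(320,320))]))
```

```text
[ 600.8 -109.4  263.8] [-0.7 -0.8 -4.2] 0.1786175532790038 (array([   0.9, -186.4,    0.8]), array([-0.2,  0.1,  0. ]))
```

View pics/carry.png

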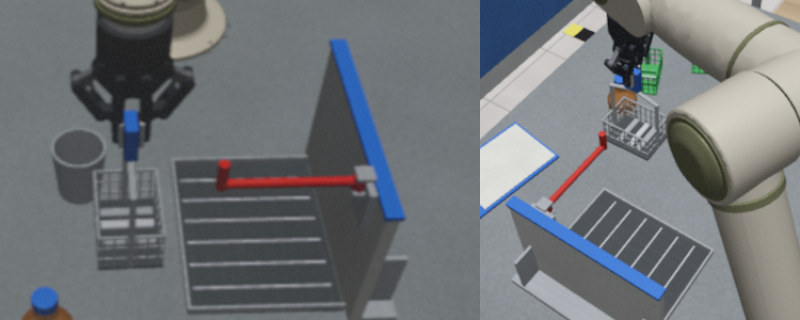

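Basket hangs upright in the gripper: tab at (131,135) and post at (223,175) in the scene crop, yaw square to the arm. Checking the height numerically.

Run:
```python
from h import *
A=cam('scene');B=cam('side')
for z in(327,302,277): print(z,proj(A,(600.8,-109.4,z))-[260,100],'crop',(proj(A,(600.8,-109.4,z))-[260,100])*1.6, (proj(B,(600.8,-109.4,z))-[150,130])*320/300+[480,0])
```

```text
327 [80.8050117  74.05739143] crop [129.28801873 118.49182629] [631.74569213  67.37571631]
302 [80.47922358 84.40763651] crop [128.76675773 135.05221841] [632.29316945  76.98800399]
277 [80.1659348 94.360779 ] crop [128.26549568 150.97724639] [632.82329588  86.29565466]
```

Height agrees (tab centre ≈302, eye ≈271). Threading the bail over the post.

carry_out(deltas=[[1,0,-20,0,0,0,0],[1,0,-42,0,0,0,0],[1,0,-65,0,0,0,0],[1,0,-88,0,0,0,0],[1,0,-105,0,0,0,0]])

```text
time_s: 15.12
eef_pos: [600.8, -3.9, 265.0]
ee_rot: [-0.001, 0.707, -0.001, -0.707]
force: [0.4, 0.6, -5.2]
grip_width: 0.181
```

carry_out(deltas=[[1,0,-20,0,0,0,0],[1,0,-40,0,0,0,0],[1,0,-60,0,0,0,0],[1,0,-80,0,0,0,0],[1,0,-80,0,0,0,0]])

```text
time_s: 15.75
eef_pos: [601.1, 76.0, 264.7]
ee_rot: [-0.0, 0.707, -0.0, -0.707]
force: [-1.0, -0.8, -3.4]
grip_width: 0.176
```

carry_out(deltas=[[1,10,0,0,0,0,0],[1,20,0,0,0,0,0],[1,30,0,0,0,0,0],[1,38,0,0,0,0,0],[1,42,0,0,0,0,0]])

```text
time_s: 16.38
eef_pos: [601.1, 74.2, 222.1]
ee_rot: [0.001, -0.707, 0.001, 0.707]
force: [-0.2, -0.3, -4.8]
grip_width: 0.177
```

carry_out(deltas=[[1,2,0,0,0,0,0],[1,4,0,0,0,0,0],[1,6,0,0,0,0,0],[1,7,0,0,0,0,0],[1,7,0,0,0,0,0]])

```text
time_s: 17.0
eef_pos: [601.2, 74.3, 215.7]
ee_rot: [0.001, -0.707, 0.001, 0.707]
force: [0.2, 0.1, -4.0]
grip_width: 0.182
```

carry_out(deltas=[[1,0.5,0,0,0,0,0],[1,1,0,0,0,0,0],[1,1.5,0,0,0,0,0],[1,2,0,0,0,0,0],[1,2,0,0,0,0,0]])

```text
time_s: 17.62
eef_pos: [601.3, 74.3, 214.2]
ee_rot: [-0.001, 0.707, -0.001, -0.707]
force: [-0.5, -0.9, -0.3]
grip_width: 0.178
```

Load has come off (−4 → 0 N), so the bail rests on the arm. Opening.

carry_out(deltas=[[0.45,0,0,0,0,0,0],[0.45,0,0,0,0,0,0],[0.2,0,0,0,0,0,0],[-0.1,0,0,0,0,0,0],[-0.1,0,0,0,0,0,0]])

```text
time_s: 18.25
eef_pos: [601.2, 74.3, 213.8]
ee_rot: [-0.001, 0.707, -0.001, -0.707]
force: [0.2, -0.8, 0.3]
grip_width: 0.549
```

carry_out(deltas=[[-0.1,0,0,0,0,0,0],[-0.1,-15,0,0,0,0,0],[-0.1,-40,0,0,0,0,0],[-0.1,-80,0,0,0,0,0],[-0.1,-130,0,0,0,0,0]])

```text
time_s: 18.88
eef_pos: [600.7, 74.3, 345.7]
ee_rot: [0.001, -0.707, 0.001, 0.707]
force: [1.0, -0.0, 0.5]
grip_width: 0.548
```

carry_out(deltas=[[-0.1,0,0,50,0,0,0],[-0.1,0,0,100,0,0,0],[-0.1,0,0,140,0,0,0],[-0.1,0,0,140,0,0,0],[-0.1,0,0,140,0,0,0]])

```text
time_s: 19.5
eef_pos: [461.6, 74.6, 344.5]
ee_rot: [-0.001, 0.708, -0.001, -0.707]
force: [-0.6, -0.2, 0.5]
grip_width: 0.553
```

Run:
```python
from h import *
np.set_printoptions(precision=1,suppress=True)
A=cam('scene');B=cam('side');s=ctrl.sense();print(s['time_s'],s['eef_pos'],s['force'])
r=[]
for k in range(2):
    a=viewer.capture('scene');b=viewer.capture('side')
    for n,im,C in(('scene',a,A),('side',b,B)):
        e=proj(C,(601,74,252)); cs=blobs(im,*BLUE,15); print(n,'expect tab',e,[(cen(c),cv2.contourArea(c)) for c in cs if np.linalg.norm(cen(c)-e)<25])
cv2.imwrite('pics/end.png',np.hstack([cv2.resize(a[80:330,260:560,::-1],(480,400)),cv2.resize(b[130:430,130:370,::-1],(320,400))]))
```

```text
19.5 [461.6  74.6 344.5] [-0.6 -0.2  0.5]
scene expect tab [438.9 200.2] [(array([441.1, 198.4]), 165.0)]
side expect tab [239.9 277.7] [(array([240. , 277.7]), 288.0)]
scene expect tab [438.9 200.2] [(array([441.2, 197.8]), 161.0)]
side expect tab [239.9 277.7] [(array([240. , 277.8]), 289.0)]
```

View pics/end.png

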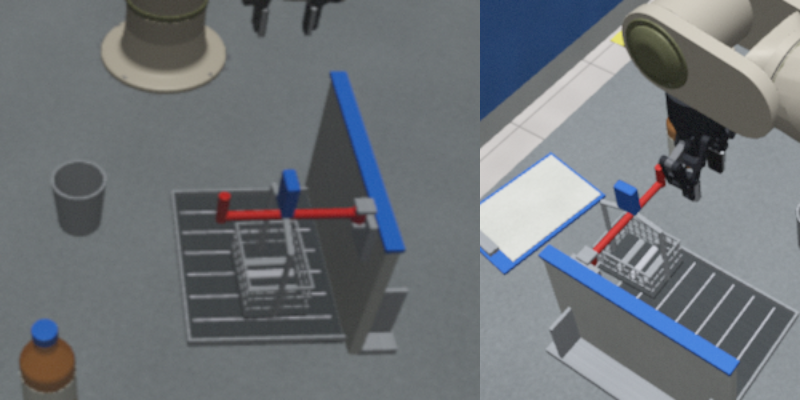

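Basket hangs from the arm by its bail: tab at (289,193), arm beneath it, clear of tray and panel. I'll let it settle and check that it is still and how far it leans.

carry_out(deltas=[[-0.1,0,0,0,0,0,0],[-0.1,0,0,0,0,0,0],[-0.1,0,0,0,0,0,0],[-0.1,0,0,0,0,0,0],[-0.1,0,0,0,0,0,0]])

```text
time_s: 20.32
eef_pos: [461.2, 74.7, 343.8]
ee_rot: [-0.001, 0.707, -0.001, -0.707]
force: [-0.4, -0.1, -0.2]
grip_width: 0.551
```

carry_out(deltas=[[-0.1,0,0,0,0,0,0],[-0.1,0,0,0,0,0,0],[-0.1,0,0,0,0,0,0],[-0.1,0,0,0,0,0,0],[-0.1,0,0,0,0,0,0]])

```text
time_s: 20.95
eef_pos: [461.2, 74.7, 343.7]
ee_rot: [-0.001, 0.707, -0.001, -0.707]
force: [0.4, 1.6, 0.4]
grip_width: 0.55
```

Run:
```python
from h import *
np.set_printoptions(precision=1,suppress=True)
A=cam('scene');B=cam('side'); prev=None
for k in range(4):
    a=viewer.capture('scene');b=viewer.capture('side'); g=[cv2.cvtColor(x,cv2.COLOR_RGB2GRAY)[y:y+150,u:u+110] for x,u,y in((a,385,170),(b,200,255))]
    out=[]
    for im,C in((a,A),(b,B)):
        e=proj(C,(601,74,252)); c=min(blobs(im,*BLUE,15),key=lambda c:np.linalg.norm(cen(c)-e)); out.append(cen(c))
    print(out,two(A,out[0],B,out[1]), [cv2.absdiff(x,y).mean().round(2) for x,y in zip(g,prev)] if prev else '')
    prev=g
# predicted crop pixels of an upright basket's base and rim corners
f=lambda P:((proj(A,P)-[260,80])*1.6).round()
for z in(81,141):
    for dx in(-55,55):
        for dy in(-40,40): print(z,dx,dy,f((601+dx,74+dy,z)))
for dx in(-53,53): print('shoulder',f((601+dx,74,209)))
print('cup',two(A,(260+79/1.6,80+180/1.6),A,(0,0))[1] and onz(A,(260+79/1.6,80+180/1.6),90))
```

```text
[array([441.1, 198.4]), array([240. , 277.7])] (array([599.2,  76.8, 255.5]), np.float64(2.047329979875327)) 
[array([441. , 198.5]), array([240. , 277.7])] (array([599.3,  76.7, 255.3]), np.float64(1.9436914281326851)) [np.float64(1.49), np.float64(1.47)]
[array([441.3, 193.7]), array([240. , 277.7])] (array([594.7,  78.8, 261.9]), np.float64(1.5963686555277266)) [np.float64(1.52), np.float64(1.49)]
[array([441. , 197.9]), array([240. , 277.7])] (array([598.7,  77. , 256. ]), np.float64(1.5115153834848114)) [np.float64(1.51), np.float64(1.49)]
81 -55 -40 [229. 253.]
81 -55 40 [288. 250.]
81 55 -40 [241. 319.]
81 55 40 [304. 317.]
141 -55 -40 [234. 223.]
141 -55 40 [295. 220.]
141 55 -40 [247. 290.]
141 55 40 [313. 288.]
shoulder [273. 186.]
shoulder [289. 251.]
cup 0.0
```

The predicted corners of an upright basket match the picture, the scene is still, and the robot is clear. Handing in.

```bash
python3 -c "
from rig import order
print(order.finish_job())"
```

```text
the job is handed in; nothing more can be done
None
```

I swung the red hook out to its stop and hung the steel basket on its arm by the bail peak, then let go, backed the gripper off and handed in at about 21 s.

**Hook:** The stop was felt as about 47 N at the fingertips. Afterwards the wrist view showed the arm square to the panel, with its post at about (599, 0) mm.

**Hanging:** As I lowered the basket, the load on the gripper went from about 4 N to 0 once the bail rested on the arm.

**Last checks:**
- **Position:** the tab is at about (599, 77, 255) mm, against (601, 74, 252) expected. The eye is therefore about on top of the arm, a few mm outside the seat point and within the allowed range.
- **Lean and motion:** the basket's outline matches an upright one. The tab held still over four looks about 0.1 s apart, except one stray scene reading 5 px off that the side view did not show.
- **Robot and bystanders:** the gripper stands about 140 mm clear. The bottle and cup look untouched in the last picture, but I did not measure them again.

**What went wrong or disagreed:**
- **First sweep missed the post:** the real fingertips sit about 21 mm behind the reported tool point, so they passed over it. The scene, side and wrist views agreed on the offset, and I allowed for it in every later move.
- **Shoulder estimates:** the two fixed cameras disagreed on the basket's bail shoulders. The wrist view settled the yaw.

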